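# Release the slide lock and run the board under the loupe

### The job

The circuit board on the inspection slide has to go under the loupe: press the carriage's lock button down with a fingertip and, keeping it held down all the way, push the carriage along to its end stop under the loupe, then let the button come up so that the carriage is locked there. Never force the carriage while it is locked, and do not pick up or pinch anything: the board stays lying in its nest, and the loose things round the slide stay where they are.

Things in the scene. Friction and masses are not known exactly. Their poses are not given: they have to be found in the camera images.
- slide_base: Fixed base of the board-inspection slide: dark steel plate 210 x 370 x 6 mm with two guide shafts and an aluminium block (top 39 mm above the bench) at each end. Origin on the bench under the middle of the guideway, z up. Its y axis runs along the guideway; the loupe end is -y, so the carriage must travel toward -y. -x is the button's (the robot's) side.
- eye_loupe: Black loupe fixed over the slide's -y end by an arm on an aluminium column: 37 mm diameter. Origin: middle of its underside, 74 mm above the bench, at x = +36, y = -90 mm in the base frame; top 108 mm. The column stands behind it (base x = +97 to +113 mm), top 104 mm.
- carriage (a joint): Carriage position in m: 0 = far from the loupe, 0.180 = at its end stop under the loupe; starts within 0 to 0.06, locked. Plate 155 mm (base x) by 120 mm (base y), upper face 46 mm above the bench, middle at base y = 90 mm - value. Locked, a brake holds it against some 20 N; unlocked it slides with about 1 N friction plus 0.8 N drag at 0.1 m/s.
- lock_button (a joint): How far the lock button is pressed down, in m: 0 = up (carriage locked), 0.008 = bottomed; it counts as held down beyond 0.004. Spring: about 5 N at first, 6 N bottomed. The brake frees within the first 2 mm. Let go, the button rises by itself and the brake grips at once, wherever the carriage stands.
- button_top (a point): Middle of the lock button's upper face. The button is a ribbed black rectangular pad, 34 mm (base x) by 40 mm (base y), on the robot's side of the carriage; upper face 58 mm above the bench when up, 50 mm when bottomed. It rides with the carriage and has the base's axes.
- thumb_rest (a point): Middle of the top edge, on the button's side, of the thumb rest: an upright aluminium tab on the carriage beyond the button on the loupe-end side, 42 mm wide (base x), 8 mm thick, top 73 mm above the bench (15 mm above the raised button). Its face is 26 mm from the button's middle toward base -y; a fingertip pressing the button can push against it.
- board (a point): Middle of the underside of the green circuit board, 60 x 90 mm, 16 mm tall with its parts, 48 mm above the bench; 81 mm from the button's middle toward base +x. It lies loose on a thin pallet in a black nest frame on the carriage and rides along; it is not to be handled.
- board_lift (a joint): How far the board with its pallet is lifted out of the nest, in m: 0 = lying in the nest, up to 0.05.
- spool: Loose bystander: white-wound solder spool, black flanges, 52 mm diameter, 38 mm tall, upright. Origin: middle of its underside.
- battery: Loose bystander: 9 V block battery, 49 x 18 x 26 mm, lying. Origin: middle of its underside.
- capacitor: Loose bystander: blue can capacitor, 30 mm diameter, 46 mm tall, upright. Origin: middle of its underside.
- relay: Loose bystander: small blue relay block, 12 x 29 x 18 mm. Origin: middle of its underside.
- heatsink: Loose bystander: finned aluminium heat sink, 36 x 50 x 24 mm. Origin: middle of its underside.
- knob: Loose bystander: black control knob, 22 mm diameter, 14 mm tall. Origin: middle of its underside.
- fuses: Loose bystander: small white box with a yellow top, 35 x 53 x 14 mm, lying flat. Origin: middle of its underside.

How it is judged:
By the outcome, as a careful person would: the job done as asked, in the order asked, and still so for the second after the job is handed in, with the robot touching nothing.
It also fails if it takes over 35 s, if anything falls off the work surface, if the arm or the gripper's body presses on something with over 40 N, if the wrist force passes 120 N, or if a joint passes its speed limit or range.

### The arm

A 7-joint arm with a two-finger parallel gripper is mounted at the origin on a cart in front of the work surface, level with it; the furniture and walls round the work are solid. World frame = base frame: x ahead of the robot, y to its left, z up, the work surface at z = 0. Lengths are in mm, angles in rad, forces in N, time in s.
With the tool pointing down it reaches from about 400 to 750 mm from the base axis. Payload 19.5 kg.
Tool frame: the origin (TCP) lies at the very end of the fingers, on their centre line; the grasp point (between the pads) lies 19 mm behind it; z points along the fingers, y is the line along which they close (so a half turn about z gives the same grasp; the last joint's range is limited). The gripper opens to 85 mm and grips with 20 to 120 N. Pads are 22 mm wide; open, the fingers measure 114 mm over their backs; the gripper's body (76 mm by 85 mm) begins 54 mm behind the grasp point. The pads swing forward as they close: fully open they stand 13 mm farther back than shut.
Start: joints at [1.066, 0.707, -0.028, 1.485, 0.022, 0.951, -0.075], TCP at [256.701, -514.49, 231.268] pointing down, gripper open.
Joint ranges: [-2.71, 2.71], [-0.32, 2.16], [-1.57, 1.52], [0, 2.45], [-1.46, 4.6], [0, 2.02], [-2.83, 2.83]. Speed limits (rad/s): [1.89, 1.89, 2.57, 2.57, 3.01, 3.01, 3.01].

### API

Orientations are given as a unit quaternion [x, y, z, w].
In Python, from station import * gives the robot as it stands.
- The arm moves only by the shell command python3 -m jog 'ROWS' [FORCE]. ROWS is JSON, a list of rows, each an object of numbers: "dx", "dy", "dz": the shift along the tool's x, y, z normalised to -1 to 1, where 1 is 0.6 m; "rx", "ry", "rz": the turn, a rotation vector about the tool's x, y, z normalised to -1 to 1, where 1 is 45 degrees; "fingers": the opening, from 0 (shut) to 1 (fully open). In form: [{"dx": .., "dy": .., "dz": .., "rx": .., "ry": .., "rz": .., "fingers": ..}, ...]. A call has 1 to 10 rows; each row is the pose to reach, as a shift and turn from the pose commanded when the call began, along the tool's axes at that moment; what a row does not reach only later rows make up. A row lasts 1/10 s, in which the tool goes at most 50 mm and 8.59 degrees, less where a joint would pass 70% of its speed; a pose out of reach is approached as far as the arm can. A call with a number of a shift or a turn outside -1 to 1 is refused whole. A call with a gripper value outside its range is refused whole. The fingers move at their own pace and stop on an object; FORCE is the grip in N (left out, the last holds). Time passes only in rows, so rows that repeat a pose let the fingers close. It gives the time, the measured TCP pose, the force, the opening and the grip force at its end, in the units of the state.
- state(): the state, without advancing time (a new reading comes with each control period).
- grab_frame(name): name is "scene" or "top"; returns a dict with "image" (384x512x3 uint8, blue, green, red), "depth" (384x512 float32, mm along the optical axis (not along the pixel's ray), 0 where there is no reading), "vertical_fov" (degrees; the focal length in pixels is half the picture's height over the tangent of half this angle, whatever the lens; pixels are square), "cx", "cy" (the principal point, pixels), "eye" and "attitude" of the camera in the world. Camera axes: x right, y up, looking along -z (the intrinsics and any distortion apply to the point x, -y, -z); pixel columns grow to the right and rows downward; lengths in mm; the calibration is good to about 2 mm. A picture is of the moment at which its call begins.
- close_job(): hands the job in; it is judged then, once.
Trained networks look in the newest picture that a camera, given by its name, has taken for a name from the list of things; names that differ only in an ending like _2 or _b are one class to them, and where a whole thing is asked for, a point or a joint stands for the part that bears it (a point fixed in the world has none). Each returns a list of dicts, best first, with "p" (0 to 1); they miss things now and then, are a little off and sometimes report something else, mostly with a low value. They report only what shows in the picture. A call takes as long as a camera call.
- recognise(thing, camera): "pixel" ([row, column] in pixels, amid what is visible of it).
- place_of(thing, camera): "pixel" ([row, column] in pixels: a listed point, or the origin of a listed thing).
The state is a dict: "t": time; "qpos": joint angles; "joint_velocities": joint speeds; "joint_torque": joint torques, N m; "tool_pos": TCP position; "orientation": TCP orientation; "force": force on the tool from outside, world axes, zero at the start; "ft_torque": the same for the moment, N m; "finger_gap": opening from 0.0 (shut) to 1.0 (fully open); "finger_force": force on a finger pad.
Only numpy, scipy, OpenCV 4.12 (cv2) and the standard library are available. Lean on these libraries where they do the work, as an engineer would, in place of code of your own. Each camera call takes 0.05 s, during which the arm holds its last target. There are 200 camera calls.

## Working session

There is one attempt and no reset: what is moved stays moved. The work goes in short steps, Python scripts to look and compute and a shell command to move; the robot and the scene stay as the last step left them, time stands still between calls to the robot, and variables do not carry over. Pictures are saved under pics/ and viewed, at most 10 in all, crops included, and the job is handed in when it is done.

```bash
mkdir -p pics; cat > h.py <<'E'
from station import *
import numpy as np, cv2
from scipy.spatial.transform import Rotation as R
def rot(f):
    a=np.array(f["attitude"],float)
    return a if a.shape==(3,3) else R.from_quat(a).as_matrix()
def ray(f,px):
    fl=f["image"].shape[0]/2/np.tan(np.radians(f["vertical_fov"])/2)
    d=np.array([(px[1]-f["cx"])/fl,-(px[0]-f["cy"])/fl,-1.])
    return np.array(f["eye"]),rot(f)@d
def at_z(f,px,z):
    e,d=ray(f,px); return e+d*(z-e[2])/d[2]
def by_depth(f,px):
    r,c=int(round(px[0])),int(round(px[1])); w=f["depth"][max(r-1,0):r+2,max(c-1,0):c+2]; w=w[w>0]
    e,d=ray(f,px); return e+d*np.median(w) if w.size else None
E
python3 - <<'E'
from h import *
np.set_printoptions(precision=1,suppress=True)
s=state(); print(s["t"],s["tool_pos"],s["orientation"],s["force"],s["finger_gap"])
for n in("scene","top"):
    f=grab_frame(n); cv2.imwrite(f"pics/{n}0.png",f["image"])
    print(n,{k:v for k,v in f.items() if k not in("image","depth")})
    for t,z in(("button_top",58),("thumb_rest",73),("board",48),("slide_base",0),("eye_loupe",74),("spool",0),("battery",0),("capacitor",0),("relay",0),("heatsink",0),("knob",0),("fuses",0)):
        for o in place_of(t,n)[:2]:
            print(t,o["p"],np.array(o["pixel"]),at_z(f,o["pixel"],z),by_depth(f,o["pixel"]))
E
```

```text
0.0 [ 256.6 -514.3  230.8] [ 1.   0.2 -0.  -0. ] [-0.   0.   0.2] 0.9989015095011055
scene {'vertical_fov': 46.33147160356492, 'cx': 255.78866445301293, 'cy': 191.32022503457165, 'eye': array([-179.5,  541.2,  842.2]), 'attitude': array([-0.2,  0.4,  0.8, -0.5])}
button_top 0.6 [251.1 270.7] [431.1 141.6  58. ] [430.7 141.8  58.5]
thumb_rest 0.87 [241.1 274.6] [442.4 124.5  73. ] [450.4 119.1  63.2]
thumb_rest 0.46 [218.7 224.8] [569.4 192.8  73. ] [619.1 169.7  21.9]
board 0.92 [236.6 249.8] [505.7 156.6  48. ] [500.8 159.3  53.6]
slide_base 0.72 [250.1 271.1] [478.7 109.4   0. ] [432.9 139.4  58.6]
slide_base 0.61 [240.9 275.8] [500.5  81.8   0. ] [448.6 116.9  64.3]
eye_loupe 0.72 [199.7 285.4] [556.4  21.   74. ] [548.8  26.4  81.9]
spool 0.59 [296.  291.6] [333.2 142.4   0. ] [318.3 154.   24.5]
spool 0.38 [195.6 286.4] [641.4 -41.6   0. ] [550.2  23.2  93.6]
battery 0.74 [259.1 325.1] [386.9   7.3   0. ] [383.5  10.5   5.1]
relay 0.4 [209.3 349. ] [ 505.2 -163.8    0. ] [ 490.2 -148.4   18.4]
heatsink 0.6 [216.9 227.1] [643.8 151.    0. ] [623.6 160.6  20.7]
heatsink 0.6 [236.7
[... 688 characters left out ...]
[ 425.9 -103.7   15. ]
eye_loupe 0.65 [191.9 294.6] [565.9   9.1  74. ] [562.1  11.2 102.9]
eye_loupe 0.6 [221.3 229.8] [501.9 159.   74. ] [503.5 160.8  49.9]
spool 0.62 [295.  241.6] [329.7 138.8   0. ] [330.2 138.5   5.7]
battery 0.56 [264.9 298.7] [397.9  -0.2   0. ] [398.8   1.8  26.9]
battery 0.36 [225.9 261.5] [493.9  87.2   0. ] [493.5  87.2   5.9]
capacitor 0.61 [282.2 180.6] [362.7 285.5   0. ] [365.7 277.1  44.5]
relay 0.5 [220.9 364.2] [ 500.3 -163.2    0. ] [ 499.1 -158.8   18.9]
heatsink 0.56 [167.3 229. ] [641.6 164.7   0. ] [640.3 164.2   6.5]
knob 0.61 [254.  342.9] [ 421.7 -107.6    0. ] [ 421.8 -105.2   13.9]
fuses 0.57 [214.4 157.9] [528.  341.9   0. ] [526.7 338.2  14.9]
```

```bash
python3 -c "
import cv2
a=cv2.imread('pics/top0.png')[120:330,130:410];cv2.imwrite('pics/t1.png',cv2.resize(a,(800,600)))
a=cv2.imread('pics/scene0.png')[160:330,150:390];cv2.imwrite('pics/s1.png',cv2.resize(a,(800,567)))"
```

```text
(no output)
```

View pics/t1.png

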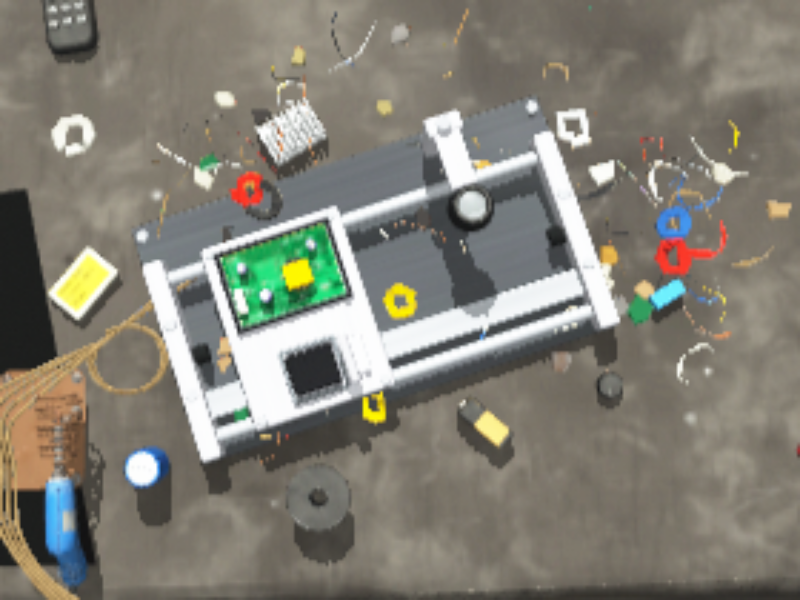

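View pics/s1.png

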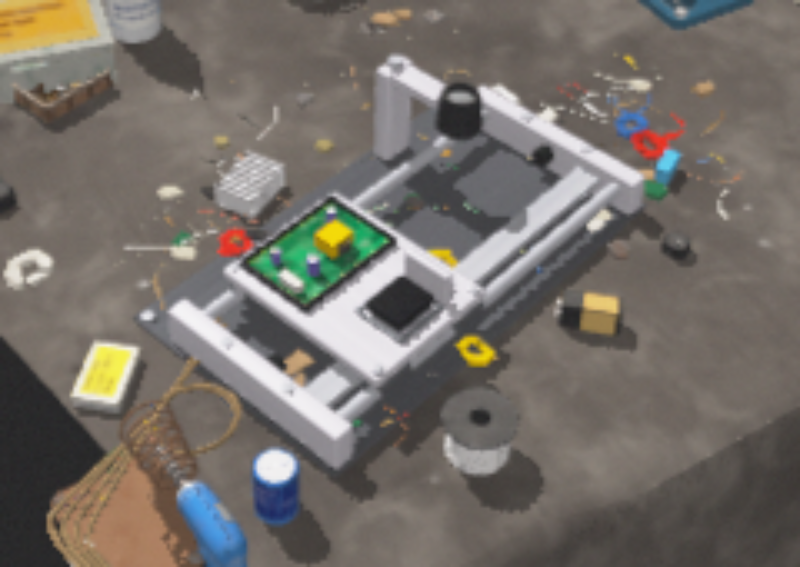

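The top view shows the slide turned about 18°, with the loupe end to the right and slightly up. The button is at crop (316,368), the thumb rest at (358,352), the loupe at (470,208) and the spool at (318,497). The scene view agrees. Next I'll refine the pose from the depth cloud.

```bash
python3 - <<'E'
from h import *
np.set_printoptions(precision=1,suppress=True)
for n in("top","scene"):
    f=grab_frame(n); rr,cc=np.mgrid[:384,:512]; fl=192/np.tan(np.radians(f["vertical_fov"])/2)
    d=np.stack([(cc-f["cx"])/fl,-(rr-f["cy"])/fl,-np.ones(cc.shape)],-1)@rot(f).T
    P=np.array(f["eye"])+d*f["depth"][...,None]; ok=f["depth"]>0
    dk=f["image"].max(-1)<70
    def box(m,name):
        p=P[m]; (c,s,a)=cv2.minAreaRect(p[:,:2].astype(np.float32)); print(n,name,len(p),np.array(c),np.array(s),round(a,1),"mean",p.mean(0))
    near=ok&(np.hypot(P[...,0]-441,P[...,1]-140)<45)
    box(near&dk&(abs(P[...,2]-58)<4),"button")
    box(near&(P[...,2]>64)&(P[...,2]<80),"thumb")
    area=ok&(np.hypot(P[...,0]-503,P[...,1]-92)<260)
    box(area&(abs(P[...,2]-46)<3)&(f["image"].min(-1)>150),"carr")
    box(area&(abs(P[...,2]-39)<3)&(f["image"].min(-1)>110),"blocks")
    box(area&(P[...,2]>98)&(P[...,2]<115),"loupe+col")
E
```

```text
top button 216 [439.2 140.1] [31.1 38. ] 17.1 mean [439.1 139.6  58.9]
top thumb 63 [448.7 110.7] [40.7  7.2] 17.3 mean [448.6 110.7  73. ]
top carr 1535 [489.8 114.6] [165.9 418.5] 17.9 mean [461.5 155.8  46.2]
top blocks 1098 [464.4  97.3] [255.6 424.7] 22.5 mean [479.8  93.6  39.1]
top loupe+col 297 [592.6  18.5] [92.8 33.4] 15.3 mean [583.7  17.2 102.7]
scene button 171 [435.3 141.4] [32.2 40.4] 16.7 mean [434.1 142.5  58. ]
scene thumb 72 [444.6 113.5] [42.4  9.7] 17.4 mean [443.2 114.2  70.2]
scene carr 941 [492.3 120.5] [160.3 415.6] 20.3 mean [443.5 174.4  45.9]
scene blocks 744 [467.5  98.6] [256.  418.5] 24.4 mean [476.8 131.6  38.9]
scene loupe+col 146 [589.6  20.1] [91.3 34.5] 15.9 mean [575.2  19.5 102.8]
```

```bash
cat > go.py <<'E'
from h import *
import sys
# commanded shift in tool units to a world target; yaw aligned with base (tool x along base +-y)
TH=np.radians(17.5); U=np.array([np.sin(TH),-np.cos(TH),0])
def rows(t,turn=None):
    s=state(); M=R.from_quat(s["orientation"]); p=np.array(s["tool_pos"])
    print("t",s["t"],"pos",p.round(1),"F",np.round(s["force"],1),"gap",round(s["finger_gap"],2))
    print("d",(M.inv().apply(np.array(t)-p)/600).round(4),"U in tool/mm",(M.inv().apply(U)/600).round(6))
    best=None
    for x in(U,-U,np.cross(U,[0,0,1]),-np.cross(U,[0,0,1])):
        G=R.from_matrix(np.c_[x,np.cross([0,0,-1],x),[0,0,-1]]); v=(M.inv()*G).as_rotvec(degrees=True)/45; print("rot",v.round(4))
E
python3 -c "
from go import *
rows([480,-200,200]); rows([436,146,120])"
```

```text
t 1.4 pos [ 256.7 -514.5  231.3] F [-0.3  0.   0.6] gap 1.0
d [ 0.567  -0.3029  0.0521] U in tool/mm [-0.000261  0.001646 -0.      ]
rot [-1.0000e-04  1.0000e-04  2.2003e+00]
rot [-1.0000e-04 -1.0000e-04 -1.7997e+00]
rot [-0.0000e+00 -2.0000e-04 -3.7997e+00]
rot [-2.000e-04  0.000e+00  2.003e-01]
t 1.4 pos [ 256.7 -514.5  231.3] F [-0.3  0.   0.6] gap 1.0
d [ 0.7588 -0.8516  0.1855] U in tool/mm [-0.000261  0.001646 -0.      ]
rot [-1.0000e-04  1.0000e-04  2.2003e+00]
rot [-1.0000e-04 -1.0000e-04 -1.7997e+00]
rot [-0.0000e+00 -2.0000e-04 -3.7997e+00]
rot [-2.000e-04  0.000e+00  2.003e-01]
```

```bash
python3 -m jog '[{"dx":0.567,"dy":-0.303,"dz":0.05,"rz":0.2,"fingers":0},{"dx":0.567,"dy":-0.303,"dz":0.05,"rz":0.2,"fingers":0},{"dx":0.567,"dy":-0.303,"dz":0.05,"rz":0.2,"fingers":0},{"dx":0.567,"dy":-0.303,"dz":0.05,"rz":0.2,"fingers":0},{"dx":0.567,"dy":-0.303,"dz":0.05,"rz":0.2,"fingers":0},{"dx":0.567,"dy":-0.303,"dz":0.05,"rz":0.2,"fingers":0},{"dx":0.567,"dy":-0.303,"dz":0.05,"rz":0.2,"fingers":0},{"dx":0.567,"dy":-0.303,"dz":0.05,"rz":0.2,"fingers":0},{"dx":0.567,"dy":-0.303,"dz":0.05,"rz":0.2,"fingers":0},{"dx":0.567,"dy":-0.303,"dz":0.05,"rz":0.2,"fingers":0}]' 60
python3 -c "
from go import *
rows([436,146,120])"
```

```text
t 1.4 pos [ 256.7 -514.5  231.3] F [-0.3  0.   0.6] gap 1.0
d [ 0.7588 -0.8516  0.1855] U in tool/mm [-0.000261  0.001646 -0.      ]
rot [-1.0000e-04  1.0000e-04  2.2003e+00]
rot [-1.0000e-04 -1.0000e-04 -1.7997e+00]
rot [-0.0000e+00 -2.0000e-04 -3.7997e+00]
rot [-2.000e-04  0.000e+00  2.003e-01]invalid input
```

```bash
python3 -m jog '[{"dx":0.567,"dy":-0.303,"dz":0.05,"rx":0,"ry":0,"rz":0.2,"fingers":0},{"dx":0.567,"dy":-0.303,"dz":0.05,"rx":0,"ry":0,"rz":0.2,"fingers":0},{"dx":0.567,"dy":-0.303,"dz":0.05,"rx":0,"ry":0,"rz":0.2,"fingers":0},{"dx":0.567,"dy":-0.303,"dz":0.05,"rx":0,"ry":0,"rz":0.2,"fingers":0},{"dx":0.567,"dy":-0.303,"dz":0.05,"rx":0,"ry":0,"rz":0.2,"fingers":0},{"dx":0.567,"dy":-0.303,"dz":0.05,"rx":0,"ry":0,"rz":0.2,"fingers":0},{"dx":0.567,"dy":-0.303,"dz":0.05,"rx":0,"ry":0,"rz":0.2,"fingers":0},{"dx":0.567,"dy":-0.303,"dz":0.05,"rx":0,"ry":0,"rz":0.2,"fingers":0},{"dx":0.567,"dy":-0.303,"dz":0.05,"rx":0,"ry":0,"rz":0.2,"fingers":0},{"dx":0.567,"dy":-0.303,"dz":0.05,"rx":0,"ry":0,"rz":0.2,"fingers":0}]' 60
python3 -c "
from go import *
rows([436,146,120])"
```

```text
t: 2.4
tool_pos: [480.1, -199.5, 201.2]
orientation: [0.988, 0.153, -0.0, 0.0]
force: [0.0, -1.6, -0.5]
finger_gap: -0.003
finger_force: 0.0
t 2.4 pos [ 480.1 -199.5  201.2] F [ 0.  -1.6 -0.5] gap -0.0
d [ 0.1039 -0.5711  0.1353] U in tool/mm [-3.000e-06  1.667e-03 -0.000e+00]
rot [3.000e-04 3.000e-04 2.002e+00]
rot [-3.000e-04  3.000e-04 -1.998e+00]
rot [-6.000e-04 -0.000e+00 -3.998e+00]
rot [-0.      0.0004  0.002 ]
```

```bash
python3 -m jog '[{"dx":0.104,"dy":-0.571,"dz":0.135,"rx":0,"ry":0,"rz":0,"fingers":0},{"dx":0.104,"dy":-0.571,"dz":0.135,"rx":0,"ry":0,"rz":0,"fingers":0},{"dx":0.104,"dy":-0.571,"dz":0.135,"rx":0,"ry":0,"rz":0,"fingers":0},{"dx":0.104,"dy":-0.571,"dz":0.135,"rx":0,"ry":0,"rz":0,"fingers":0},{"dx":0.104,"dy":-0.571,"dz":0.135,"rx":0,"ry":0,"rz":0,"fingers":0},{"dx":0.104,"dy":-0.571,"dz":0.135,"rx":0,"ry":0,"rz":0,"fingers":0},{"dx":0.104,"dy":-0.571,"dz":0.135,"rx":0,"ry":0,"rz":0,"fingers":0},{"dx":0.104,"dy":-0.571,"dz":0.135,"rx":0,"ry":0,"rz":0,"fingers":0},{"dx":0.104,"dy":-0.571,"dz":0.135,"rx":0,"ry":0,"rz":0,"fingers":0},{"dx":0.104,"dy":-0.571,"dz":0.135,"rx":0,"ry":0,"rz":0,"fingers":0}]'
python3 - <<'E'
from go import *
rows([438,143,66])
f=grab_frame("scene");cv2.imwrite("pics/s2.png",cv2.resize(f["image"][150:320,170:350],(720,680))[:600])
E
```

```text
t: 3.4
tool_pos: [436.9, 143.8, 120.7]
orientation: [0.989, 0.151, 0.0, 0.0]
force: [0.5, -1.3, 0.3]
finger_gap: -0.002
finger_force: 0.0
t 3.4 pos [436.9 143.8 120.7] F [ 0.5 -1.3  0.3] gap -0.0
d [0.0014 0.0017 0.0911] U in tool/mm [3.000e-06 1.667e-03 1.000e-06]
rot [ 4.0000e-04 -1.0000e-03  1.9976e+00]
rot [ 1.0000e-03  4.0000e-04 -2.0024e+00]
rot [-6.0000e-04 -1.4000e-03  3.9976e+00]
rot [ 0.0009 -0.0004 -0.0024]
```

View pics/s2.png

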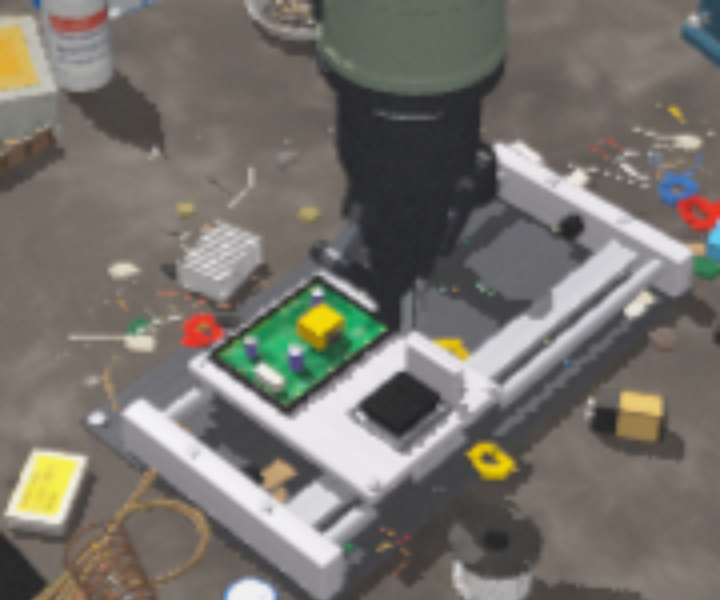

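Fingertip is at crop (400,325), directly above the button pad at (400,402), as expected. I'll descend and press in steps.

```bash
python3 -m jog '[{"dx":0.001,"dy":0.004,"dz":0.05,"rx":0,"ry":0,"rz":0,"fingers":0},{"dx":0.001,"dy":0.004,"dz":0.08,"rx":0,"ry":0,"rz":0,"fingers":0},{"dx":0.001,"dy":0.004,"dz":0.092,"rx":0,"ry":0,"rz":0,"fingers":0},{"dx":0.001,"dy":0.004,"dz":0.098,"rx":0,"ry":0,"rz":0,"fingers":0},{"dx":0.001,"dy":0.004,"dz":0.098,"rx":0,"ry":0,"rz":0,"fingers":0}]'
python3 -m jog '[{"dx":0,"dy":0,"dz":0.006,"rx":0,"ry":0,"rz":0,"fingers":0},{"dx":0,"dy":0,"dz":0.01,"rx":0,"ry":0,"rz":0,"fingers":0},{"dx":0,"dy":0,"dz":0.015,"rx":0,"ry":0,"rz":0,"fingers":0},{"dx":0,"dy":0,"dz":0.015,"rx":0,"ry":0,"rz":0,"fingers":0},{"dx":0,"dy":0,"dz":0.015,"rx":0,"ry":0,"rz":0,"fingers":0}]'
```

```text
t: 3.95
tool_pos: [437.9, 143.0, 61.9]
orientation: [0.988, 0.152, 0.0, -0.0]
force: [-0.7, -0.2, -0.2]
finger_gap: -0.006
finger_force: 0.0
t: 4.45
tool_pos: [437.9, 143.5, 52.6]
orientation: [0.988, 0.152, 0.0, -0.0]
force: [2.2, -1.2, 1.7]
finger_gap: 0.003
finger_force: 1.3
```

```bash
python3 -m jog '[{"dx":0,"dy":0,"dz":0.001,"rx":0,"ry":0,"rz":0,"fingers":0},{"dx":0,"dy":0,"dz":0.001,"rx":0,"ry":0,"rz":0,"fingers":0}]'; python3 -m jog '[{"dx":0,"dy":0,"dz":0.001,"rx":0,"ry":0,"rz":0,"fingers":0},{"dx":0,"dy":0,"dz":0.001,"rx":0,"ry":0,"rz":0,"fingers":0}]'
python3 - <<'E'
from go import *
rows([438,143,50])
f=grab_frame("scene");cv2.imwrite("pics/s3.png",cv2.resize(f["image"][190:290,220:340],(720,600)))
E
```

```text
t: 4.65
tool_pos: [437.8, 143.5, 52.0]
orientation: [0.988, 0.152, 0.0, -0.0]
force: [2.2, -0.5, 2.4]
finger_gap: -0.0
finger_force: 1.4
t: 4.85
tool_pos: [437.8, 143.5, 51.3]
orientation: [0.988, 0.152, 0.0, -0.0]
force: [2.6, -0.2, 3.3]
finger_gap: 0.003
finger_force: 1.6
t 4.85 pos [437.8 143.5  51.3] F [ 2.6 -0.2  3.3] gap 0.0
d [0.0001 0.0009 0.0022] U in tool/mm [-0.        0.001667 -0.      ]
rot [-3.0000e-04 -2.0000e-04  2.0003e+00]
rot [ 2.0000e-04 -3.0000e-04 -1.9997e+00]
rot [ 5.0000e-04 -2.0000e-04 -3.9997e+00]
rot [-0.0001 -0.0003  0.0003]
```

View pics/s3.png

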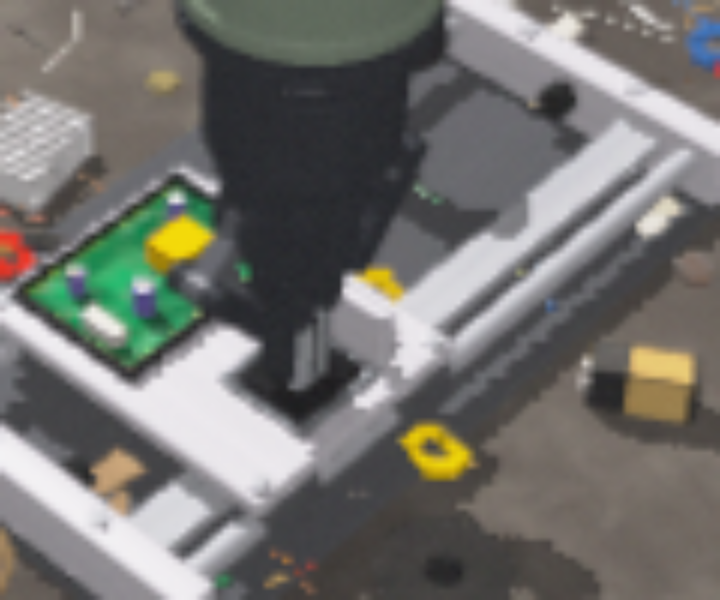

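The tip stands on the pad at crop (305,385), clear of the thumb rest at (360,330). The force is still low, so I'll press further until it bottoms.

```bash
for i in 1 2 3; do python3 -m jog '[{"dx":0,"dy":0,"dz":0.0015,"rx":0,"ry":0,"rz":0,"fingers":0},{"dx":0,"dy":0,"dz":0.0015,"rx":0,"ry":0,"rz":0,"fingers":0}]' | egrep 'tool_pos|force'; done
```

```text
tool_pos: [437.7, 143.5, 50.4]
force: [2.9, 0.9, 3.0]
finger_force: 1.8
tool_pos: [437.7, 143.5, 49.9]
force: [1.9, -0.1, 15.6]
finger_force: 7.8
tool_pos: [437.8, 143.5, 49.7]
force: [-2.4, -1.1, 37.8]
finger_force: 18.6
```

```bash
python3 -m jog '[{"dx":0,"dy":0,"dz":-0.0015,"rx":0,"ry":0,"rz":0,"fingers":0},{"dx":0,"dy":0,"dz":-0.0015,"rx":0,"ry":0,"rz":0,"fingers":0}]' | egrep 'tool_pos|force'
python3 -m jog '[{"dx":0,"dy":0.002,"dz":0,"rx":0,"ry":0,"rz":0,"fingers":0},{"dx":0,"dy":0.006,"dz":0,"rx":0,"ry":0,"rz":0,"fingers":0},{"dx":0,"dy":0.011,"dz":0,"rx":0,"ry":0,"rz":0,"fingers":0},{"dx":0,"dy":0.017,"dz":0,"rx":0,"ry":0,"rz":0,"fingers":0},{"dx":0,"dy":0.023,"dz":0,"rx":0,"ry":0,"rz":0,"fingers":0},{"dx":0,"dy":0.029,"dz":0,"rx":0,"ry":0,"rz":0,"fingers":0},{"dx":0,"dy":0.035,"dz":0,"rx":0,"ry":0,"rz":0,"fingers":0},{"dx":0,"dy":0.04,"dz":0,"rx":0,"ry":0,"rz":0,"fingers":0}]' | egrep 'tool_pos|force'
python3 - <<'E'
from go import *
f=grab_frame("scene");cv2.imwrite("pics/s4.png",cv2.resize(f["image"][180:290,220:352],(720,600)))
E
```

```text
tool_pos: [437.7, 143.5, 49.9]
force: [1.2, 0.8, 16.9]
finger_force: 8.6
tool_pos: [444.5, 121.5, 49.9]
force: [-1.4, 7.8, 17.7]
finger_force: 8.8
```

View pics/s4.png

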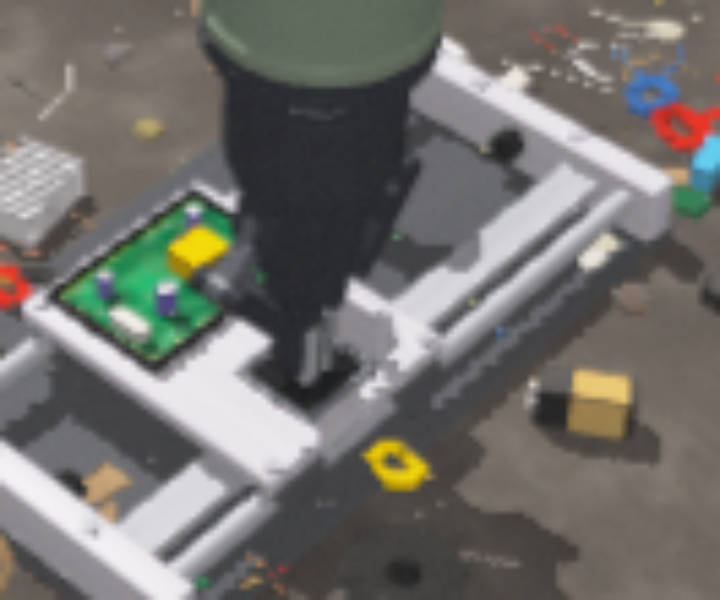

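The carriage has moved with the finger: the gap at the far end block has grown and the tip is still on the pad at crop (310,370). Continuing.

```bash
python3 -m jog '[{"dx":0,"dy":0.005,"dz":0,"rx":0,"ry":0,"rz":0,"fingers":0},{"dx":0,"dy":0.015,"dz":0,"rx":0,"ry":0,"rz":0,"fingers":0},{"dx":0,"dy":0.028,"dz":0,"rx":0,"ry":0,"rz":0,"fingers":0},{"dx":0,"dy":0.042,"dz":0,"rx":0,"ry":0,"rz":0,"fingers":0},{"dx":0,"dy":0.056,"dz":0,"rx":0,"ry":0,"rz":0,"fingers":0},{"dx":0,"dy":0.07,"dz":0,"rx":0,"ry":0,"rz":0,"fingers":0},{"dx":0,"dy":0.084,"dz":0,"rx":0,"ry":0,"rz":0,"fingers":0},{"dx":0,"dy":0.098,"dz":0,"rx":0,"ry":0,"rz":0,"fingers":0},{"dx":0,"dy":0.11,"dz":0,"rx":0,"ry":0,"rz":0,"fingers":0},{"dx":0,"dy":0.12,"dz":0,"rx":0,"ry":0,"rz":0,"fingers":0}]' | egrep 'tool_pos|force'
python3 -m jog '[{"dx":0,"dy":0.01,"dz":0,"rx":0,"ry":0,"rz":0,"fingers":0},{"dx":0,"dy":0.02,"dz":0,"rx":0,"ry":0,"rz":0,"fingers":0},{"dx":0,"dy":0.03,"dz":0,"rx":0,"ry":0,"rz":0,"fingers":0},{"dx":0,"dy":0.035,"dz":0,"rx":0,"ry":0,"rz":0,"fingers":0},{"dx":0,"dy":0.04,"dz":0,"rx":0,"ry":0,"rz":0,"fingers":0}]' | egrep 'tool_pos|force'
```

```text
tool_pos: [465.9, 52.6, 49.9]
force: [-3.4, 7.8, 20.0]
finger_force: 9.8
tool_pos: [473.0, 29.9, 49.9]
force: [-5.6, 7.6, 19.3]
finger_force: 10.2
```

```bash
python3 - <<'E'
from go import *
f=grab_frame("scene");cv2.imwrite("pics/s5.png",cv2.resize(f["image"][160:280,230:374],(720,600)))
f=grab_frame("top")
for t,z in(("board",48),("thumb_rest",73)):
    for o in place_of(t,"top")[:1]: print(t,o["p"],at_z(f,o["pixel"],z).round(1))
E
```

```text
board 0.59 [553.4  53.5  48. ]
```

View pics/s5.png

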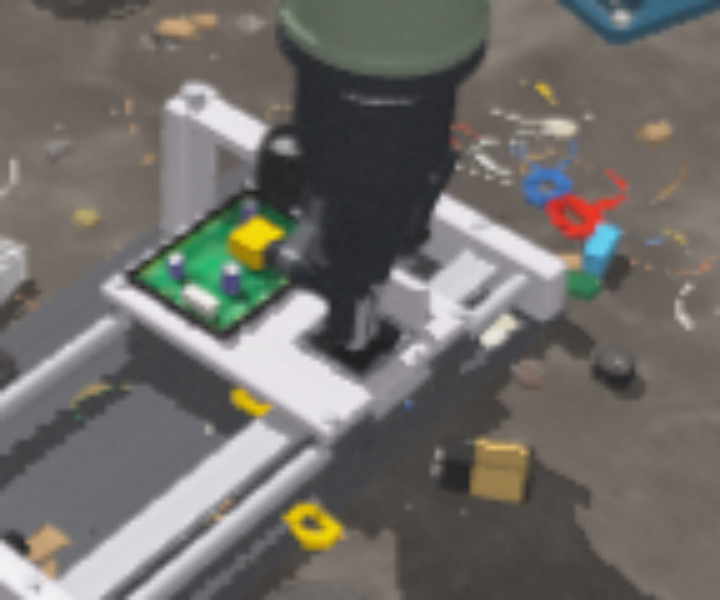

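Carriage is well along, with the tip still on the pad at crop (355,345) and the board flat in its nest. The loupe is clear of the gripper. Finishing more slowly with force checks.

```bash
python3 -m jog '[{"dx":-0.001,"dy":0.008,"dz":0,"rx":0,"ry":0,"rz":0,"fingers":0},{"dx":-0.002,"dy":0.018,"dz":0,"rx":0,"ry":0,"rz":0,"fingers":0},{"dx":-0.002,"dy":0.028,"dz":0,"rx":0,"ry":0,"rz":0,"fingers":0},{"dx":-0.002,"dy":0.038,"dz":0,"rx":0,"ry":0,"rz":0,"fingers":0},{"dx":-0.002,"dy":0.046,"dz":0,"rx":0,"ry":0,"rz":0,"fingers":0},{"dx":-0.002,"dy":0.05,"dz":0,"rx":0,"ry":0,"rz":0,"fingers":0}]' | egrep 'tool_pos|force'
for i in 1 2; do python3 -m jog '[{"dx":0,"dy":0.002,"dz":0,"rx":0,"ry":0,"rz":0,"fingers":0},{"dx":0,"dy":0.004,"dz":0,"rx":0,"ry":0,"rz":0,"fingers":0},{"dx":0,"dy":0.005,"dz":0,"rx":0,"ry":0,"rz":0,"fingers":0}]' | egrep 'tool_pos|force'; done
```

```text
tool_pos: [481.8, 0.9, 49.9]
force: [1.4, 9.0, 16.2]
finger_force: 8.4
tool_pos: [482.7, -1.6, 49.9]
force: [0.4, 8.6, 16.7]
finger_force: 8.4
tool_pos: [483.5, -4.5, 49.9]
force: [0.6, 8.9, 17.4]
finger_force: 8.4
```

```bash
for i in 1 2 3; do python3 -m jog '[{"dx":0,"dy":0.002,"dz":0,"rx":0,"ry":0,"rz":0,"fingers":0},{"dx":0,"dy":0.004,"dz":0,"rx":0,"ry":0,"rz":0,"fingers":0},{"dx":0,"dy":0.004,"dz":0,"rx":0,"ry":0,"rz":0,"fingers":0}]' | egrep 'tool_pos|force'; done
python3 - <<'E'
from go import *
f=grab_frame("scene");cv2.imwrite("pics/s6.png",cv2.resize(f["image"][160:280,230:374],(720,600)))
E
```

```text
tool_pos: [484.3, -6.8, 49.9]
force: [-0.4, 5.9, 16.9]
finger_force: 8.4
tool_pos: [485.0, -9.1, 49.9]
force: [1.0, 7.3, 16.2]
finger_force: 8.4
tool_pos: [485.3, -10.5, 49.9]
force: [-1.9, 12.7, 18.2]
finger_force: 9.5
```

View pics/s6.png

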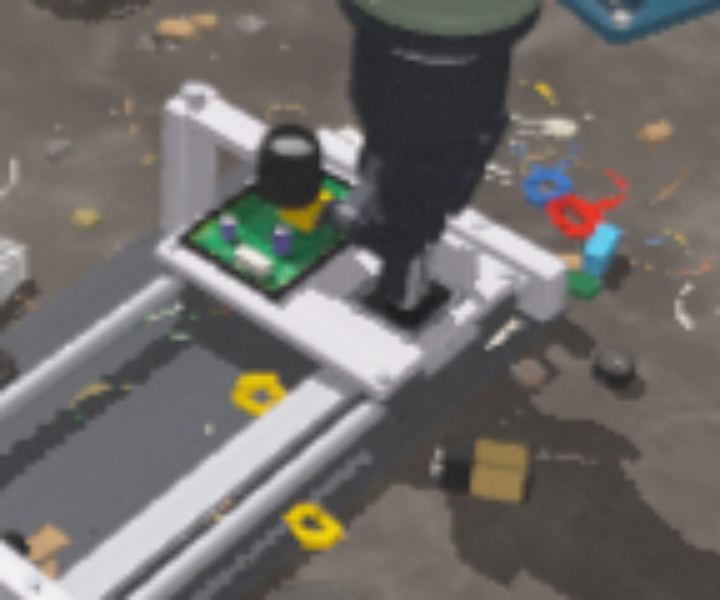

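The board is under the loupe (crop 290,200) and the resistance has started to rise. A little more travel will confirm the stop.

```bash
for i in 1 2; do python3 -m jog '[{"dx":0,"dy":0.002,"dz":0,"rx":0,"ry":0,"rz":0,"fingers":0},{"dx":0,"dy":0.003,"dz":0,"rx":0,"ry":0,"rz":0,"fingers":0},{"dx":0,"dy":0.003,"dz":0,"rx":0,"ry":0,"rz":0,"fingers":0}]' | egrep 'tool_pos|force'; done
python3 - <<'E'
from go import *
f=grab_frame("top")
for t,z in(("board",48),("thumb_rest",73),("button_top",50)):
    for o in place_of(t,"top")[:1]: print(t,o["p"],at_z(f,o["pixel"],z).round(1))
E
```

```text
tool_pos: [485.5, -12.0, 49.9]
force: [-4.0, 14.1, 20.6]
finger_force: 10.1
tool_pos: [486.0, -13.7, 49.9]
force: [-3.8, 15.2, 20.3]
finger_force: 10.4
board 0.83 [559.2  10.1  48. ]
```

```bash
for i in 1 2 3; do python3 -m jog '[{"dx":0,"dy":0.002,"dz":0,"rx":0,"ry":0,"rz":0,"fingers":0},{"dx":0,"dy":0.004,"dz":0,"rx":0,"ry":0,"rz":0,"fingers":0},{"dx":0,"dy":0.004,"dz":0,"rx":0,"ry":0,"rz":0,"fingers":0}]' | egrep 'tool_pos|force'; done
cat > th.py <<'E'
from go import *
f=grab_frame("scene"); rr,cc=np.mgrid[:384,:512]; fl=192/np.tan(np.radians(f["vertical_fov"])/2)
P=np.array(f["eye"])+(np.stack([(cc-f["cx"])/fl,-(rr-f["cy"])/fl,-np.ones(cc.shape)],-1)@rot(f).T)*f["depth"][...,None]
# carriage plate rear edge (base y max at z~46) relative to slide centre
q=P-np.array([503,92,0]); by=q@-U; bx=q@np.array([np.cos(TH),np.sin(TH),0])
m=(f["depth"]>0)&(abs(P[...,2]-46)<2.5)&(abs(bx)<70)&(abs(by)<160)&(f["image"].min(-1)>110)
h=by[m]; print("rear edge base y",np.percentile(h,[95,98,99.5]).round(1),m.sum())
m=(f["depth"]>0)&(abs(P[...,2]-39)<3)&(abs(bx)<90)&(abs(by)>150)&(abs(by)<200)&(f["image"].min(-1)>110)
print("blocks",np.percentile(by[m&(by<0)],[3,97]).round(1),np.percentile(by[m&(by>0)],[3,97]).round(1))
E
python3 th.py
```

```text
tool_pos: [486.7, -16.0, 49.8]
force: [-4.3, 12.9, 20.9]
finger_force: 10.5
tool_pos: [487.3, -18.3, 49.8]
force: [-4.3, 14.7, 21.3]
finger_force: 10.6
tool_pos: [488.0, -20.6, 49.8]
force: [-4.6, 14.5, 20.8]
finger_force: 10.5
rear edge base y [-33.4 -32.2 -31.6] 486
blocks [-183.1 -164.1] [161.6 178. ]
```

The rear edge is at base y ≈ -30 once corrected for the block midpoint, which is the end stop. The finger now only slips on the pad at constant force, so I'll lift straight up to lock the carriage.

```bash
python3 -m jog '[{"dx":0,"dy":0,"dz":-0.004,"rx":0,"ry":0,"rz":0,"fingers":0},{"dx":0,"dy":0,"dz":-0.02,"rx":0,"ry":0,"rz":0,"fingers":0},{"dx":0,"dy":0,"dz":-0.06,"rx":0,"ry":0,"rz":0,"fingers":0},{"dx":0,"dy":0,"dz":-0.12,"rx":0,"ry":0,"rz":0,"fingers":0},{"dx":0,"dy":0,"dz":-0.2,"rx":0,"ry":0,"rz":0,"fingers":0},{"dx":0,"dy":0,"dz":-0.25,"rx":0,"ry":0,"rz":0,"fingers":0},{"dx":0,"dy":0,"dz":-0.25,"rx":0,"ry":0,"rz":0,"fingers":0},{"dx":0,"dy":0,"dz":-0.25,"rx":0,"ry":0,"rz":0,"fingers":0}]'
python3 th.py; python3 - <<'E'
from go import *
f=grab_frame("scene");cv2.imwrite("pics/s7.png",cv2.resize(f["image"][160:310,200:400],(800,600)))
E
```

```text
t: 12.95
tool_pos: [488.6, -22.9, 199.9]
orientation: [0.988, 0.152, 0.0, -0.0]
force: [-0.4, 0.2, -0.8]
finger_gap: -0.0
finger_force: 0.0
rear edge base y [-33.6 -32.5 -31.7] 560
blocks [-182.7 -164.1] [161.2 178.2]
```

View pics/s7.png

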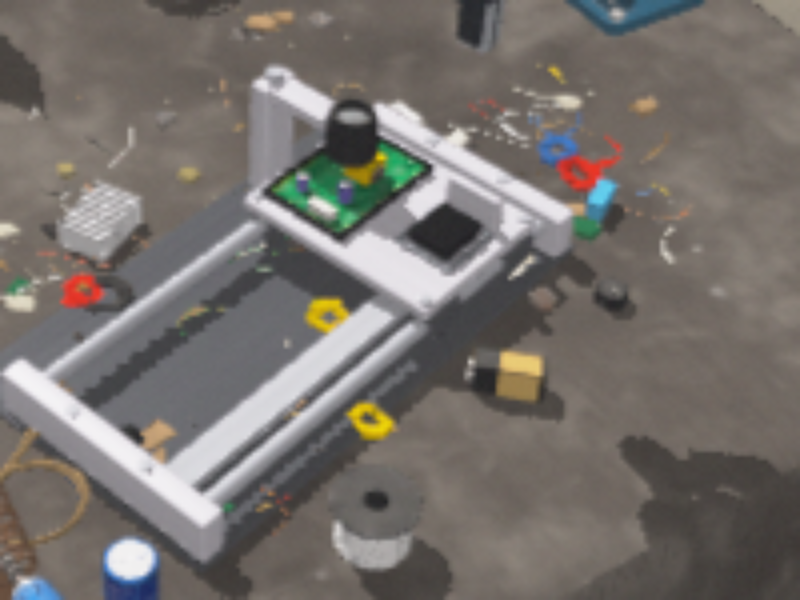

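The carriage is at its end, with the board flat under the loupe at crop (350,185). The button is up at (447,230), and the spool, battery and other loose things I can see are where they were. Handing in.

```bash
python3 -c "
from station import *
print(close_job())"
```

```text
the job is handed in; nothing more can be done
None
```

The job is handed in: I held the lock button down while pushing the carriage to its end stop under the loupe, then released it so the carriage locks there, with the board still in its nest; I got no verdict back.

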